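# Put the loose tools back into their own trays of the open tool case

## Task

Put the four loose tools on the bench back into the open green tool case: each belongs in the empty pocket of the tray that already holds its own kind, the three sockets standing upright on the pocket floor and the spanner lying flat along its pocket. Leave the bearing and the brake piston that stand among them where they are.

Things in the scene. Friction and masses are not known exactly. Their poses are not given: they have to be found in the camera images.
- large_socket_mid (a point): Short wide chrome socket (hollow spanner head), the thickest of the three: 33 mm in diameter above a narrower foot of 29 mm, 42 mm tall, about 140 g, standing upright loose on the bench, mouth up. Site at its centre, 21 mm above its foot; z is its axis, up.
- small_socket_mid (a point): Short slim chrome socket: 22 mm in diameter, 38 mm tall, about 60 g, standing upright loose on the bench, mouth up. Site at its centre, 19 mm above its foot; z is its axis, up.
- deep_socket_mid (a point): Long slim chrome socket (deep socket): 24 mm in diameter, 62 mm tall, about 120 g, standing upright loose on the bench, mouth up. Site at its centre, 31 mm above its foot; z is its axis, up.
- spanner_mid (a point): Stubby combination spanner lying flat, loose on the bench: 96 mm long, open jaw 26 mm wide at -x, ring 21 mm wide at +x, heads 10 mm thick; straight shank 12 mm wide, 6.5 mm thick, its underside 2 mm above the bench. About 60 g. Site at its middle, 5 mm above its underside; x runs along it, z up.
- large_tray_pocket (a point): Tray of 140 x 140 mm in the case, known by the two 33 mm thick, 42 mm tall sockets fixed in its rear half. Site: centre of the floor of its one empty pocket (round, 53 mm wide, 8 mm deep, in the front half), 9 mm above the bench; x points to the filled half (its sockets at x 67, y +-34 mm), z up. No room for fingertips in the pocket: keep them over 8 mm above its floor, hold the socket's upper part.
- small_tray_pocket (a point): Tray of 140 x 140 mm in the case, known by the two 22 mm thick, 38 mm tall sockets fixed in its rear half. Site: centre of the floor of its one empty pocket (round, 42 mm wide, 8 mm deep, in the front half), 9 mm above the bench; x points to the filled half (its sockets at x 67, y +-34 mm), z up. No room for fingertips in the pocket: keep them over 8 mm above its floor, hold the socket's upper part.
- deep_tray_pocket (a point): Tray of 140 x 140 mm in the case, known by the two 24 mm thick, 62 mm tall sockets fixed in its rear half. Site: centre of the floor of its one empty pocket (round, 44 mm wide, 8 mm deep, in the front half), 9 mm above the bench; x points to the filled half (its sockets at x 67, y +-34 mm), z up. No room for fingertips in the pocket: keep them over 8 mm above its floor, hold the socket's upper part.
- spanner_tray_pocket (a point): Tray of 140 x 140 mm in the case, known by the spanner fixed in its rear pocket. Site: centre of the floor of its empty front pocket, 9 mm above the bench; x points to the filled pocket 66 mm away, y along the pocket, z up. Pocket 116 (y) x 46 (x) mm, 8 mm deep; a finger scoop 48 mm wide crosses its middle along x down to floor level, so fingers holding the spanner's middle can reach the floor.
- bearing_mid (a point): Bystander: ball bearing lying flat and loose on the bench, steel ring 52 mm across with a 25 mm bore, 15 mm tall. Site at its centre, 7.5 mm above its underside.
- piston_mid (a point): Bystander: brake piston standing loose on the bench, grey metal cup 46 mm across, 46 mm tall, open at the top. Site at its centre, 23 mm above its underside.
Mind the look-alikes: they are no part of the job. Leave any brown or yellow look-alike of the part that bears spanner_mid alone. What is shaped like the part that bears large_socket_mid but red is not meant.

How it is judged:
At the end, for the whole second after the job is handed in: Each socket upright (within 7 deg) on the floor of its own kind's empty pocket, axis within 13 mm of the pocket centre, height within 4 mm; the spanner flat in its pocket, middle within 13 mm of the centre, along it within 17 deg, either way round; all released and at rest (horizontal distance between large_socket_mid and large_tray_pocket below 0.013 m and z of large_socket_mid in the frame of large_tray_pocket between 0.017 and 0.025 m and angle between each of large_socket_mid, small_socket_mid, deep_socket_mid, spanner_mid's own z axis and vertical below 0.12 rad and linear speed of each of large_socket, small_socket, deep_socket, spanner below 0.02 m/s and horizontal distance between small_socket_mid and small_tray_pocket below 0.013 m and z of small_socket_mid in the frame of small_tray_pocket between 0.015 and 0.023 m and horizontal distance between deep_socket_mid and deep_tray_pocket below 0.013 m and z of deep_socket_mid in the frame of deep_tray_pocket between 0.027 and 0.035 m and horizontal distance between spanner_mid and spanner_tray_pocket below 0.013 m and z of spanner_mid in the frame of spanner_tray_pocket between 0.001 and 0.009 m and angle between the x axis of spanner_mid and the y axis of spanner_tray_pocket, either way round below 0.3 rad); the robot touches nothing.
It fails at once if the bearing is pushed more than 25 mm from where it stood or tipped over (distance of bearing_mid from where it was at the start of the episode above 0.025 m or angle between bearing_mid's own z axis and vertical above 0.5 rad).
It fails at once if the piston is pushed more than 25 mm from where it stood or tipped over (distance of piston_mid from where it was at the start of the episode above 0.025 m or angle between piston_mid's own z axis and vertical above 0.5 rad).
It also fails if it takes over 115 s, if anything falls off the work surface, if the arm or the gripper's body presses on something with over 40 N, if the wrist force passes 120 N, or if a joint passes its speed limit or range.

## Robot

A 6-joint arm with a two-finger parallel gripper is mounted at the origin on the work surface. World frame = base frame: x ahead of the robot, y to its left, z up, the work surface at z = 0. Lengths are in m, angles in rad, forces in N, time in s.
With the tool pointing down it reaches from about 0.275 to 0.75 m from the base axis. Payload 10.2 kg.
Tool frame: the origin (TCP) lies at the very end of the fingers, on their centre line; the grasp point (between the pads) lies 19 mm behind it; z points along the fingers, y is the line along which they close (so a half turn about z gives the same grasp; the last joint's range is limited). The gripper opens to 88 mm and grips with 3 to 60 N. Pads are 18 mm wide; open, the fingers measure 123 mm over their backs; the gripper's body (75 mm by 187 mm) begins 45 mm behind the grasp point.
Start: joints at [-1.351, 0.313, 1.498, -0, 1.331, -0.223], TCP at [0.225, -0.474, 0.239] pointing down, gripper open.
Joint ranges: [-2.94, 2.94], [-0.97, 2.17], [0.19, 2.56], [-1.23, 4.37], [0.02, 3.11], [-2.88, 2.88]. Speed limits (rad/s): [2.39, 2.39, 3.01, 3.14, 3.14, 3.14].

## Interface

Orientations are given as a unit quaternion [w, x, y, z].
In Python, from bench import env, camera, camera_params gives the robot as it stands.
- The arm moves only by the tool play_rows, never from a script. Its argument "deltas" is a list of rows, each a list of 7 numbers: the shift along the tool's x, y, z scaled (see below), then the turn, a rotation vector about the tool's x, y, z scaled (see below), then the opening, from -1 (shut) to 1 (fully open). A call has 1 to 20 rows; each row is the pose to reach, as a shift and turn from the pose commanded when the call began, along the tool's axes at that moment; what a row does not reach only later rows make up. The controller multiplies each number of a shift by 800 mm and each number of a turn by 45 degrees. A row lasts 1/10 s, in which the tool goes at most 50 mm and 8.59 degrees, less where a joint would pass 70% of its speed; a pose out of reach is approached as far as the arm can. A call with a number of a shift or a turn outside -1 to 1 is refused whole. A call with a gripper value outside its range is refused whole. The fingers move at their own pace and stop on an object; the grip force is fixed at half the most. Time passes only in rows, so rows that repeat a pose let the fingers close. It gives the time, the measured TCP pose, the force, the opening and the grip force at its end, in the units of the state.
- env.get_obs(): the state, without advancing time (a new reading comes with each control period).
- camera(name): name is "scene" or "top"; returns the picture (420x560x3 uint8, blue, green, red); there is no depth.
- camera_params(name): a dict with "K" (3x3 intrinsics, pixels), "dist_coeffs" ([k1, k2, p1, p2, k3] as OpenCV has them; the pictures are not rectified), "rvec" (rotation vector, rad) and "tvec" (3), from world to camera coordinates, as OpenCV has them. Camera axes: x right, y down, z forward; pixel columns grow to the right and rows downward; lengths in m; the calibration is good to about 2 mm. A picture is of the moment at which its call begins. camera_params takes no time and is no camera call.
- env.finish_job(): hands the job in; it is judged then, once.
The state is a dict: "clock": time; "joints": joint angles; "joint_vel": joint speeds; "tau": joint torques, N m; "tool_pos": TCP position; "tool_rot": TCP orientation; "force": force on the tool from outside, world axes, zero at the start; "ft_torque": the same for the moment, N m; "grip_width": opening from 0.0 (shut) to 1.0 (fully open); "finger_force": force on a finger pad.
Only numpy, scipy, OpenCV 4.12 (cv2) and the standard library are available. Lean on these libraries where they do the work, as an engineer would, in place of code of your own. Each camera call takes 0.05 s, during which the arm holds its last target. There are 200 camera calls.

## Working session

There is one attempt and no reset: what is moved stays moved. The work goes in short steps, Python scripts to look and compute and a tool call to move; the robot and the scene stay as the last step left them, time stands still between calls to the robot, and variables do not carry over. Pictures are saved under pics/ and viewed, at most 14 in all, crops included, and the job is handed in when it is done.

Besides the shell and the picture viewer there is one more tool, called after "Call:" as name(argument=value, ...) on one line, values as JSON. play_rows: Moves the arm, as the interface text tells. Shifts and turns lie within -1 to 1; 1 stands for 800 mm of shift or 45 degrees of turn. Its arguments: {"type":"object","properties":{"deltas":{"type":"array","items":{"type":"array","items":{"type":"number","minimum":-1,"maximum":1}}}},"required":["deltas"]}

```bash
mkdir -p pics; ls; cat > h.py <<'E'
import numpy as np, cv2
from bench import env, camera, camera_params
def ray(name,uv):
    p=camera_params(name);R=cv2.Rodrigues(np.array(p["rvec"],float))[0];t=np.array(p["tvec"],float).ravel()
    n=cv2.undistortPoints(np.array(uv,float).reshape(-1,1,2),np.array(p["K"],float),np.array(p["dist_coeffs"],float)).reshape(-1,2)
    d=np.c_[n,np.ones(len(n))]@R
    return -R.T@t,d
def plane(name,uv,z):
    c,d=ray(name,uv); s=(z-c[2])/d[:,2]; return c+d*s[:,None]
def proj(name,P):
    p=camera_params(name)
    return cv2.projectPoints(np.array(P,float).reshape(-1,1,3),np.array(p["rvec"],float),np.array(p["tvec"],float),np.array(p["K"],float),np.array(p["dist_coeffs"],float))[0].reshape(-1,2)
E
python3 - <<'E'
from h import *
for n in("top","scene"):
    im=camera(n);cv2.imwrite(f"pics/{n}0.png",im)
    c,d=ray(n,[[280,210]]);print(n,c,d)
print(env.get_obs())
E
```

```text
pics
top [0.2796604  0.02156496 0.89483311] [[ 2.10157122e-01 -9.32567662e-04 -9.77669997e-01]]
scene [ 1.12670897 -0.12844862  0.73975904] [[-0.68856478  0.14412999 -0.71076636]]
{'clock': 0.1, 'joints': array([-1.35139273e+00,  3.13382800e-01,  1.49830407e+00,  2.58582741e-05,
        1.33101829e+00, -2.23411515e-01]), 'joint_vel': array([ 1.23512612e-03, -4.18553000e-04, -2.68416726e-03,  6.72834840e-04,
       -8.82958647e-05,  5.86260608e-04]), 'tau': array([ 2.22642841e-03, -4.02811897e+01, -2.52644634e+01,  6.95647183e-02,
        3.42288672e-02, -5.59973410e-05]), 'tool_pos': array([ 0.22489835, -0.47416442,  0.23824553]), 'tool_rot': array([-5.56226793e-04,  9.75589837e-01,  2.19600001e-01,  1.36722155e-05]), 'force': array([ 0.24826303, -0.24048145, -0.15889387]), 'ft_torque': array([ 0.02706695, -0.00196748, -0.01920548]), 'finger_force': 0.0, 'grip_width': 0.9975769652600965}
```

View pics/top0.png

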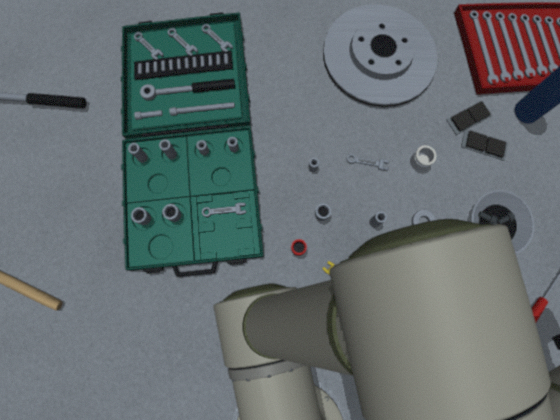

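View pics/scene0.png

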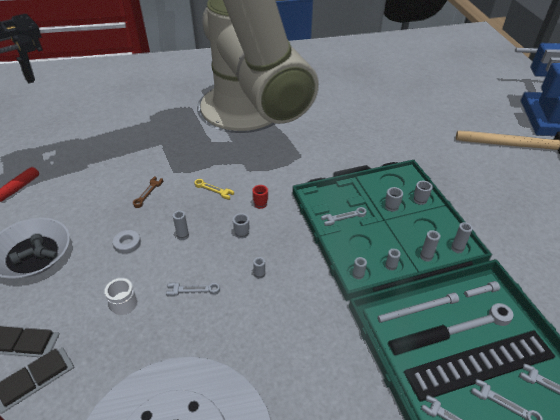

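Top view: large socket (323,212), small (314,164), deep (379,218), chrome spanner (367,161), piston (425,156), bearing (424,217). The look-alikes are the red socket at (299,247), and the yellow and brown spanners at scene (213,188) and (148,190). The case trays span (125-262,130-268). Next is one close crop to check the choice.

```bash
python3 - <<'E'
from h import *
a=cv2.imread("pics/top0.png");b=cv2.imread("pics/scene0.png")
r=lambda im,x0,y0,w,h:cv2.resize(im[y0:y0+h,x0:x0+w],(400,300),interpolation=cv2.INTER_CUBIC)
cv2.imwrite("pics/crop.png",np.vstack([np.hstack([r(a,110,125,200,150),r(a,285,140,160,120)]),np.hstack([r(b,290,150,200,150),r(b,100,170,200,150)])]))
E
```

```text
(no output)
```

View pics/crop.png

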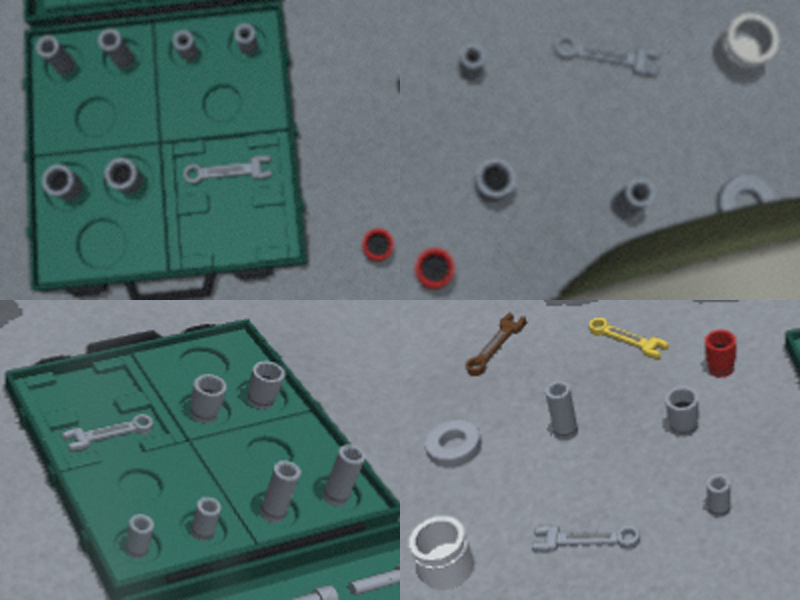

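The crop confirms the choice: three grey sockets and one chrome spanner, with the red, yellow and brown ones clearly distinct. I'll measure from both views and check against the known geometry.

```bash
python3 - <<'E'
from h import *
np.set_printoptions(precision=4,suppress=True)
def P(n,u,v,z): return plane(n,[[u,v]],z)[0]
for k,t,s,z in [("small",(313.8,162.4),(259,262),.038),("large",(323.8,212),(241,218.5),.042),("deep",(381,217.2),(179.5,215),.062),
 ("ring",(351.8,159.6),(214,289),.010),("jaw",(385,165.6),(172.5,289),.010),("red",(299,246),(260,188),.042),
 ("pdeep",(158,183.5),(425,225),.017),("psmall",(221,176.5),(360,242.5),.017),("plarge",(160.5,246.5),(392.5,181.5),.017),
 ("fr",(206,211),(361,211),.019),("fj",(241,208.5),(327,217.5),.019)]:
    print(k,P("top",*t,z)[:2],P("scene",*s,z)[:2])
for k,a,b,z in [("deep",(134,149),(165.5,145.5),.071),("small",(201.5,146),(232.5,142.5),.047),("large",(139.5,215),(171,212),.051),("span",(206,211),(241,208.5),.019)]:
    A,B=P("top",*a,z),P("top",*b,z); d=(A-B)[:2]; L=np.linalg.norm(d); d/=L; x=np.array([d[1],-d[0]])
    x*=np.sign(x[0]); print(k,"gap",L,"xdir",np.degrees(np.arctan2(x[1],x[0])),"pocket",((A+B)[:2]/2-x*(.066 if k=="span" else .067)))
E
```

```text
small [ 0.5707 -0.0526] [ 0.571  -0.0509]
large [ 0.4591 -0.072 ] [ 0.4588 -0.0677]
deep [ 0.4445 -0.1887] [ 0.4453 -0.1848]
ring [ 0.5876 -0.1415] [ 0.5939 -0.1384]
jaw [ 0.5741 -0.217 ] [ 0.5788 -0.2117]
red [ 0.3866 -0.0191] [ 0.3782 -0.0154]
pdeep [0.5275 0.2933] [0.5261 0.2981]
psmall [0.5439 0.1523] [0.5453 0.1542]
plarge [0.3864 0.2784] [0.3881 0.2815]
fr [0.4649 0.1821] [0.4645 0.1829]
fj [0.4708 0.1057] [0.4687 0.1083]
deep gap 0.06890515975341291 xdir 6.279202582392013 pocket [0.5264 0.2934]
small gap 0.06843337310215172 xdir 6.824650400667653 pocket [0.5421 0.1515]
large gap 0.0678107937112144 xdir 5.79795647900884 pocket [0.3855 0.2775]
span gap 0.07662241826064183 xdir 4.462198727365975 pocket [0.4021 0.1387]
```

```bash
cat >> h.py <<'E'
from scipy.spatial.transform import Rotation as Ro
def go(phi,*wps):
    """tool-frame scaled deltas from the present pose to world waypoints, tool down, closing line at world angle phi (deg)"""
    o=env.get_obs();p=o["tool_pos"];R=Ro.from_quat(o["tool_rot"],scalar_first=True)
    f=np.radians(phi);y=np.array([np.cos(f),np.sin(f),0]);z=np.array([0,0,-1.]);T=Ro.from_matrix(np.c_[np.cross(y,z),y,z])
    rv=np.degrees((R.inv()*T).as_rotvec())/45
    print("t",o["clock"],"tcp",p.round(4),"grip",round(o["grip_width"],3),round(o["finger_force"],1))
    for w in wps: print(w,R.inv().apply(np.array(w)-p).__truediv__(.8).round(4),rv.round(4))
E
python3 - <<'E'
from h import *
for n,uv in (("scene",(126,238)),):print(plane(n,[uv],.015))
go(-83.7,(.445,-.187,.15),(.445,-.187,.030))
E
```

```text
[[ 0.44109915 -0.29484571  0.015     ]]
t 0.1 tcp [ 0.2249 -0.4742  0.2382] grip 0.998 0.0
(0.445, -0.187, 0.15) [ 0.4024 -0.2063  0.1106] [-1.400e-03 -1.000e-04  4.238e-01]
(0.445, -0.187, 0.03) [ 0.4023 -0.2062  0.2606] [-1.400e-03 -1.000e-04  4.238e-01]
```

Call:
play_rows(deltas=[[0.4024,-0.2063,0.1106,0,0,0.424,1],[0.4024,-0.2063,0.1106,0,0,0.424,1],[0.4024,-0.2063,0.1106,0,0,0.424,1],[0.4024,-0.2063,0.1106,0,0,0.424,1],[0.4024,-0.2063,0.1106,0,0,0.424,1],[0.4024,-0.2063,0.1106,0,0,0.424,1],[0.4024,-0.2063,0.1106,0,0,0.424,1],[0.4024,-0.2063,0.1106,0,0,0.424,1],[0.4024,-0.2063,0.1106,0,0,0.424,1],[0.4024,-0.2063,0.1106,0,0,0.424,0.3],[0.4024,-0.2063,0.1106,0,0,0.424,0.3],[0.4024,-0.2063,0.1106,0,0,0.424,0.3]])

```text
clock: 1.3
tool_pos: [0.4447, -0.1883, 0.1505]
tool_rot: [0.0, 0.999, 0.054, 0.0]
force: [-1.0, 0.2, 0.8]
grip_width: 0.753
finger_force: 0.0
```

```bash
python3 - <<'E'
from h import *
go(-83.7,(.445,-.187,.15),(.445,-.187,.10),(.445,-.187,.030))
cv2.imwrite("pics/s1.png",camera("scene")[130:320,80:340].repeat(2,0).repeat(2,1))
E
```

```text
t 1.3 tcp [ 0.4447 -0.1883  0.1505] grip 0.753 0.0
(0.445, -0.187, 0.15) [ 0.0006 -0.0016  0.0006] [ 0.0005 -0.0003 -0.0024]
(0.445, -0.187, 0.1) [ 0.0006 -0.0016  0.0631] [ 0.0005 -0.0003 -0.0024]
(0.445, -0.187, 0.03) [ 0.0005 -0.0016  0.1506] [ 0.0005 -0.0003 -0.0024]
```

View pics/s1.png

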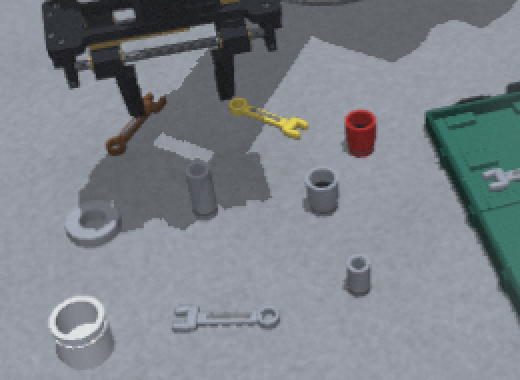

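The fingers straddle the deep socket (crop (200,185)), well clear of the bearing. Now descend and grip.

Call:
play_rows(deltas=[[0,-0.0016,0.0631,0,0,0,0.3],[0,-0.0016,0.0631,0,0,0,0.3],[0,-0.0016,0.09,0,0,0,0.3],[0,-0.0016,0.12,0,0,0,0.3],[0,-0.0016,0.15,0,0,0,0.3],[0,-0.0016,0.15,0,0,0,0.3],[0,-0.0016,0.15,0,0,0,0.3],[0,-0.0016,0.15,0,0,0,0],[0,-0.0016,0.15,0,0,0,-0.3],[0,-0.0016,0.15,0,0,0,-0.6],[0,-0.0016,0.15,0,0,0,-1],[0,-0.0016,0.15,0,0,0,-1],[0,-0.0016,0.15,0,0,0,-1],[0,-0.0016,0.15,0,0,0,-1],[0,-0.0016,0.15,0,0,0,-1]])

```text
clock: 2.85
tool_pos: [0.4451, -0.1861, 0.0304]
tool_rot: [0.0, 0.998, 0.055, 0.0]
force: [-1.0, 0.1, 4.4]
grip_width: 0.262
finger_force: 29.9
```

```bash
python3 - <<'E'
from h import *
go(-83.7,(.445,-.187,.15),(.527,.295,.15),(.527,.295,.050))
E
```

```text
t 2.85 tcp [ 0.4451 -0.1861  0.0304] grip 0.262 29.9
(0.445, -0.187, 0.15) [-0.0002  0.0011 -0.1495] [ 0.0003 -0.0004 -0.0002]
(0.527, 0.295, 0.15) [ 0.1677 -0.5866 -0.1496] [ 0.0003 -0.0004 -0.0002]
(0.527, 0.295, 0.05) [ 0.1677 -0.5866 -0.0246] [ 0.0003 -0.0004 -0.0002]
```

Call:
play_rows(deltas=[[0,0,-0.05,0,0,0,-1],[0,0,-0.1,0,0,0,-1],[0,0,-0.15,0,0,0,-1],[0.01,-0.05,-0.16,0,0,0,-1],[0.03,-0.1,-0.16,0,0,0,-1],[0.045,-0.15,-0.16,0,0,0,-1],[0.06,-0.2,-0.16,0,0,0,-1],[0.07,-0.25,-0.16,0,0,0,-1],[0.085,-0.3,-0.16,0,0,0,-1],[0.1,-0.35,-0.16,0,0,0,-1],[0.115,-0.4,-0.16,0,0,0,-1],[0.13,-0.45,-0.15,0,0,0,-1],[0.145,-0.5,-0.15,0,0,0,-1],[0.155,-0.54,-0.15,0,0,0,-1],[0.163,-0.57,-0.15,0,0,0,-1],[0.1677,-0.5866,-0.15,0,0,0,-1],[0.1677,-0.5866,-0.15,0,0,0,-1],[0.1677,-0.5866,-0.1,0,0,0,-1],[0.1677,-0.5866,-0.06,0,0,0,-1],[0.1677,-0.5866,-0.06,0,0,0,-1]])

```text
clock: 4.85
tool_pos: [0.5248, 0.293, 0.0743]
tool_rot: [0.001, 0.999, 0.054, -0.004]
force: [-0.4, 0.0, -1.2]
grip_width: 0.261
finger_force: 29.9
```

```bash
python3 - <<'E'
from h import *
go(-83.7,(.527,.295,.055),(.527,.295,.0395),(.527,.295,.15))
a=camera("scene")[150:340,290:540];b=camera("top")[110:300,60:310]
cv2.imwrite("pics/s2.png",cv2.resize(np.hstack([b,a]),(800,304)))
E
```

```text
t 4.85 tcp [0.5248 0.293  0.0743] grip 0.261 29.9
(0.527, 0.295, 0.055) [ 0.0033 -0.0022  0.0241] [ 0.0025  0.0106 -0.0019]
(0.527, 0.295, 0.0395) [ 0.0034 -0.0023  0.0435] [ 0.0025  0.0106 -0.0019]
(0.527, 0.295, 0.15) [ 0.0023 -0.002  -0.0946] [ 0.0025  0.0106 -0.0019]
```

View pics/s2.png

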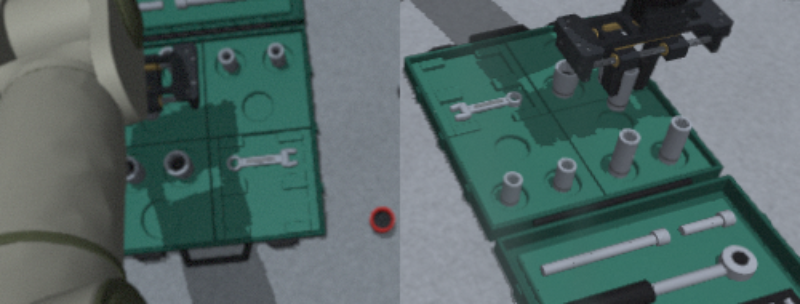

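The scene view shows the deep socket held over its pocket, with the fixed neighbours clear. I'll let the arm settle before lowering.

Call:
play_rows(deltas=[[0,0,0,0,0,0,-1],[0,0,0,0,0,0,-1],[0,0,0,0,0,0,-1]])

```text
clock: 5.25
tool_pos: [0.5273, 0.2952, 0.0794]
tool_rot: [-0.0, 0.998, 0.055, 0.001]
force: [1.3, 0.2, -1.1]
grip_width: 0.265
finger_force: 29.9
```

```bash
python3 - <<'E'
from h import *
go(-83.7,(.527,.295,.055),(.527,.295,.0395),(.527,.295,.15))
E
```

```text
t 5.25 tcp [0.5273 0.2952 0.0794] grip 0.265 29.9
(0.527, 0.295, 0.055) [-0.0005  0.0002  0.0305] [-0.0005 -0.0023 -0.0002]
(0.527, 0.295, 0.0395) [-0.0005  0.0002  0.0499] [-0.0005 -0.0023 -0.0002]
(0.527, 0.295, 0.15) [-0.0003  0.0002 -0.0882] [-0.0005 -0.0023 -0.0002]
```

Call:
play_rows(deltas=[[0,0,0.01,0,0,0,-1],[0,0,0.02,0,0,0,-1],[0,0,0.03,0,0,0,-1],[0,0,0.04,0,0,0,-1],[0,0,0.048,0,0,0,-1],[0,0,0.048,0,0,0,-1],[0,0,0.048,0,0,0,-1],[0,0,0.048,0,0,0,-0.3],[0,0,0.048,0,0,0,-0.1],[0,0,0.048,0,0,0,-0.1],[0,0,0.048,0,0,0,-0.1],[0,0,0.03,0,0,0,-0.1],[0,0,0,0,0,0,-0.1],[0,0,-0.04,0,0,0,-0.1],[0,0,-0.09,0,0,0,-0.1],[0,0,-0.09,0,0,0,-0.1],[0,0,-0.09,0,0,0,-0.1]])

```text
clock: 6.95
tool_pos: [0.5271, 0.2952, 0.1515]
tool_rot: [-0.0, 0.998, 0.055, 0.001]
force: [0.4, -0.3, -0.4]
grip_width: 0.449
finger_force: 0.0
```

```bash
python3 - <<'E'
from h import *
go(-83.7,(.459,-.070,.15),(.459,-.070,.016))
E
```

```text
t 6.95 tcp [0.5271 0.2952 0.1515] grip 0.449 0.0
(0.459, -0.07, 0.15) [-0.1346  0.4444  0.0014] [-0.0005 -0.0026 -0.0002]
(0.459, -0.07, 0.016) [-0.135   0.4445  0.1689] [-0.0005 -0.0026 -0.0002]
```

Call:
play_rows(deltas=[[-0.015,0.05,0,0,0,0,0],[-0.03,0.1,0,0,0,0,0.3],[-0.045,0.15,0,0,0,0,0.3],[-0.06,0.2,0,0,0,0,0.6],[-0.075,0.25,0,0,0,0,0.6],[-0.09,0.3,0,0,0,0,0.6],[-0.105,0.35,0,0,0,0,0.6],[-0.12,0.4,0,0,0,0,0.6],[-0.13,0.43,0,0,0,0,0.6],[-0.135,0.4445,0,0,0,0,0.6],[-0.135,0.4445,0,0,0,0,0.6],[-0.135,0.4445,0,0,0,0,0.6],[-0.135,0.4445,0,0,0,0,0.6]])

```text
clock: 8.25
tool_pos: [0.4586, -0.069, 0.1501]
tool_rot: [-0.0, 0.998, 0.056, -0.0]
force: [0.9, 0.9, 0.2]
grip_width: 0.799
finger_force: 0.0
```

```bash
python3 - <<'E'
from h import *
go(-83.7,(.459,-.070,.15),(.459,-.070,.06),(.459,-.070,.016))
a=camera("scene")[130:340,140:540];cv2.imwrite("pics/s3.png",cv2.resize(a,(800,420)))
E
```

```text
t 8.25 tcp [ 0.4586 -0.069   0.1501] grip 0.799 0.0
(0.459, -0.07, 0.15) [0.0004 0.0012 0.0001] [-0.0005  0.0004  0.0017]
(0.459, -0.07, 0.06) [0.0004 0.0013 0.1126] [-0.0005  0.0004  0.0017]
(0.459, -0.07, 0.016) [0.0004 0.0013 0.1676] [-0.0005  0.0004  0.0017]
```

View pics/s3.png

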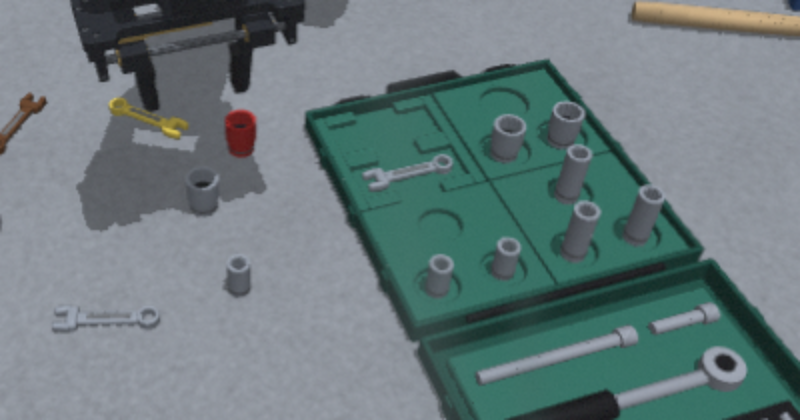

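The deep socket stands in its pocket (crop (575,170)). The fingers are over the large socket (205,190).

Call:
play_rows(deltas=[[0,0,0.06,0,0,0,0.6],[0,0,0.11,0,0,0,0.6],[0,0,0.14,0,0,0,0.6],[0,0,0.16,0,0,0,0.6],[0,0,0.168,0,0,0,0.6],[0,0,0.168,0,0,0,0.6],[0,0,0.168,0,0,0,0.3],[0,0,0.168,0,0,0,0],[0,0,0.168,0,0,0,-0.2],[0,0,0.168,0,0,0,-1],[0,0,0.168,0,0,0,-1],[0,0,0.168,0,0,0,-1],[0,0,0.168,0,0,0,-1],[0,0,0.168,0,0,0,-1]])

```text
clock: 9.7
tool_pos: [0.4586, -0.0702, 0.0161]
tool_rot: [0.0, 0.998, 0.055, 0.0]
force: [-0.6, 0.8, 4.5]
grip_width: 0.361
finger_force: 30.0
```

```bash
python3 - <<'E'
from h import *
go(-83.7,(.459,-.070,.15),(.3865,.279,.15),(.3865,.279,.050))
E
```

```text
t 9.7 tcp [ 0.4586 -0.0702  0.0161] grip 0.361 30.0
(0.459, -0.07, 0.15) [ 0.0006 -0.0002 -0.1674] [ 0.0002 -0.0004 -0.0002]
(0.3865, 0.279, 0.15) [-0.0417 -0.4437 -0.1675] [ 0.0002 -0.0004 -0.0002]
(0.3865, 0.279, 0.05) [-0.0417 -0.4438 -0.0425] [ 0.0002 -0.0004 -0.0002]
```

Call:
play_rows(deltas=[[0,0,-0.05,0,0,0,-1],[0,0,-0.1,0,0,0,-1],[0,0,-0.15,0,0,0,-1],[-0.005,-0.05,-0.165,0,0,0,-1],[-0.01,-0.1,-0.165,0,0,0,-1],[-0.015,-0.15,-0.165,0,0,0,-1],[-0.02,-0.2,-0.165,0,0,0,-1],[-0.025,-0.25,-0.165,0,0,0,-1],[-0.03,-0.3,-0.165,0,0,0,-1],[-0.034,-0.35,-0.165,0,0,0,-1],[-0.038,-0.4,-0.165,0,0,0,-1],[-0.041,-0.43,-0.165,0,0,0,-1],[-0.0417,-0.4438,-0.16,0,0,0,-1],[-0.0417,-0.4438,-0.16,0,0,0,-1],[-0.0417,-0.4438,-0.12,0,0,0,-1],[-0.0417,-0.4438,-0.08,0,0,0,-1],[-0.0417,-0.4438,-0.05,0,0,0,-1],[-0.0417,-0.4438,-0.05,0,0,0,-1],[-0.0417,-0.4438,-0.05,0,0,0,-1],[-0.0417,-0.4438,-0.05,0,0,0,-1]])

```text
clock: 11.7
tool_pos: [0.3874, 0.2789, 0.0572]
tool_rot: [-0.0, 0.999, 0.055, 0.001]
force: [0.0, 0.0, -1.8]
grip_width: 0.364
finger_force: 30.0
```

```bash
python3 - <<'E'
from h import *
go(-83.7,(.3865,.279,.0251))
a=camera("scene")[130:340,240:540];cv2.imwrite("pics/s4.png",cv2.resize(a,(750,525)))
E
```

```text
t 11.7 tcp [0.3874 0.2789 0.0572] grip 0.364 30.0
(0.3865, 0.279, 0.0251) [-0.0012 -0.0002  0.0401] [-0.0007 -0.0028 -0.001 ]
```

View pics/s4.png

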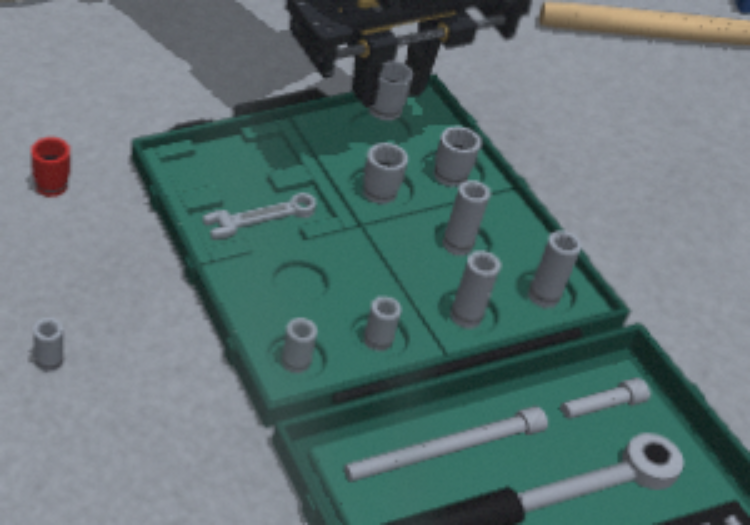

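The large socket hangs just over its pocket (crop (392,95)). Lower and release.

Call:
play_rows(deltas=[[0,0,0.01,0,0,0,-1],[0,0,0.02,0,0,0,-1],[0,0,0.03,0,0,0,-1],[0,0,0.039,0,0,0,-1],[0,0,0.039,0,0,0,-1],[0,0,0.039,0,0,0,-1],[0,0,0.039,0,0,0,-0.1],[0,0,0.039,0,0,0,0.1],[0,0,0.039,0,0,0,0.1],[0,0,0.039,0,0,0,0.1],[0,0,0.02,0,0,0,0.1],[0,0,-0.02,0,0,0,0.1],[0,0,-0.07,0,0,0,0.1],[0,0,-0.12,0,0,0,0.1],[0,0,-0.12,0,0,0,0.1],[0,0,-0.12,0,0,0,0.1]])

```text
clock: 13.35
tool_pos: [0.3865, 0.2791, 0.1521]
tool_rot: [-0.0, 0.998, 0.055, 0.001]
force: [0.6, -0.9, -0.7]
grip_width: 0.55
finger_force: 0.0
```

```bash
python3 - <<'E'
from h import *
go(-83.7,(.571,-.052,.15))
E
```

```text
t 13.35 tcp [0.3865 0.2791 0.1521] grip 0.55 0.0
(0.571, -0.052, 0.15) [0.1839 0.4367 0.0027] [-0.0004 -0.0014 -0.0002]
```

Call:
play_rows(deltas=[[0.02,0.05,0,0,0,0,0.1],[0.04,0.1,0,0,0,0,0.3],[0.06,0.15,0,0,0,0,0.3],[0.085,0.2,0,0,0,0,0.3],[0.105,0.25,0,0,0,0,0.3],[0.125,0.3,0,0,0,0,0.3],[0.147,0.35,0,0,0,0,0.3],[0.168,0.4,0,0,0,0,0.3],[0.18,0.425,0,0,0,0,0.3],[0.184,0.437,0,0,0,0,0.3],[0.184,0.437,0,0,0,0,0.3],[0.184,0.437,0,0,0,0,0.3],[0.184,0.437,0,0,0,0,0.3],[0.184,0.437,0,0,0,0,0.3]])

```text
clock: 14.75
tool_pos: [0.5708, -0.0514, 0.152]
tool_rot: [-0.0, 0.998, 0.055, 0.0]
force: [0.6, 0.6, 0.6]
grip_width: 0.648
finger_force: 0.0
```

```bash
python3 - <<'E'
from h import *
go(-83.7,(.571,-.052,.15),(.571,-.052,.06),(.571,-.052,.016))
E
```

```text
t 14.75 tcp [ 0.5708 -0.0514  0.152 ] grip 0.648 0.0
(0.571, -0.052, 0.15) [0.0002 0.0008 0.0025] [-0.0001 -0.      0.0013]
(0.571, -0.052, 0.06) [0.0002 0.0008 0.115 ] [-0.0001 -0.      0.0013]
(0.571, -0.052, 0.016) [0.0002 0.0008 0.17  ] [-0.0001 -0.      0.0013]
```

Call:
play_rows(deltas=[[0,0,0.06,0,0,0,0.3],[0,0,0.11,0,0,0,0.3],[0,0,0.14,0,0,0,0.3],[0,0,0.16,0,0,0,0.3],[0,0,0.17,0,0,0,0.3],[0,0,0.17,0,0,0,0.3],[0,0,0.17,0,0,0,0],[0,0,0.17,0,0,0,-0.2],[0,0,0.17,0,0,0,-0.4],[0,0,0.17,0,0,0,-0.6],[0,0,0.17,0,0,0,-1],[0,0,0.17,0,0,0,-1],[0,0,0.17,0,0,0,-1],[0,0,0.17,0,0,0,-1]])

```text
clock: 16.15
tool_pos: [0.5712, -0.0523, 0.0161]
tool_rot: [0.0, 0.998, 0.055, 0.0]
force: [-1.1, -0.9, 4.1]
grip_width: 0.246
finger_force: 30.0
```

```bash
python3 - <<'E'
from h import *
go(-83.7,(.543,.1525,.15),(.543,.1525,.05))
E
```

```text
t 16.15 tcp [ 0.5712 -0.0523  0.0161] grip 0.246 30.0
(0.543, 0.1525, 0.15) [-0.0069 -0.2584 -0.1674] [ 0.0002 -0.0005 -0.0003]
(0.543, 0.1525, 0.05) [-0.007  -0.2584 -0.0424] [ 0.0002 -0.0005 -0.0003]
```

Call:
play_rows(deltas=[[0,0,-0.05,0,0,0,-1],[0,0,-0.1,0,0,0,-1],[0,0,-0.15,0,0,0,-1],[-0.001,-0.05,-0.165,0,0,0,-1],[-0.003,-0.1,-0.165,0,0,0,-1],[-0.004,-0.15,-0.165,0,0,0,-1],[-0.006,-0.2,-0.165,0,0,0,-1],[-0.007,-0.24,-0.165,0,0,0,-1],[-0.007,-0.2584,-0.16,0,0,0,-1],[-0.007,-0.2584,-0.16,0,0,0,-1],[-0.007,-0.2584,-0.12,0,0,0,-1],[-0.007,-0.2584,-0.08,0,0,0,-1],[-0.007,-0.2584,-0.05,0,0,0,-1],[-0.007,-0.2584,-0.05,0,0,0,-1],[-0.007,-0.2584,-0.05,0,0,0,-1],[-0.007,-0.2584,-0.05,0,0,0,-1]])

```text
clock: 17.75
tool_pos: [0.5439, 0.152, 0.0574]
tool_rot: [0.0, 0.999, 0.055, 0.001]
force: [-0.1, 0.3, -0.0]
grip_width: 0.241
finger_force: 30.0
```

```bash
python3 - <<'E'
from h import *
go(-83.7,(.543,.1525,.0251))
a=camera("scene")[130:340,240:540];cv2.imwrite("pics/s5.png",cv2.resize(a,(750,525)))
E
```

```text
t 17.75 tcp [0.5439 0.152  0.0574] grip 0.241 30.0
(0.543, 0.1525, 0.0251) [-0.0011 -0.0008  0.0403] [ 0.0002 -0.0032 -0.0011]
```

View pics/s5.png

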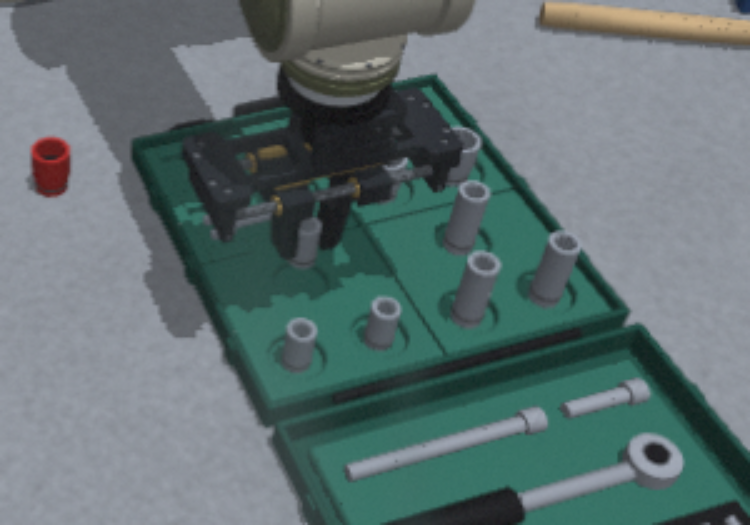

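The small socket hangs above its pocket (crop (307,245)) and the way down is clear. Lower and release.

Call:
play_rows(deltas=[[0,0,0.01,0,0,0,-1],[0,0,0.02,0,0,0,-1],[0,0,0.03,0,0,0,-1],[0,0,0.039,0,0,0,-1],[0,0,0.039,0,0,0,-1],[0,0,0.039,0,0,0,-1],[0,0,0.039,0,0,0,-0.3],[0,0,0.039,0,0,0,-0.1],[0,0,0.039,0,0,0,-0.1],[0,0,0.039,0,0,0,-0.1],[0,0,0.02,0,0,0,-0.1],[0,0,-0.02,0,0,0,-0.1],[0,0,-0.07,0,0,0,-0.1],[0,0,-0.12,0,0,0,-0.1],[0,0,-0.12,0,0,0,-0.1],[0,0,-0.12,0,0,0,-0.1]])

```text
clock: 19.4
tool_pos: [0.5429, 0.1526, 0.1521]
tool_rot: [0.0, 0.998, 0.055, 0.001]
force: [-0.1, 0.1, 0.4]
grip_width: 0.448
finger_force: 0.0
```

```bash
python3 - <<'E'
from h import *
o=env.get_obs()
# spanner in the scene view: grey bright blob
im=camera("scene")[275:305,155:230]; g=cv2.cvtColor(im,6)
bg=cv2.medianBlur(g,31); m=(cv2.absdiff(g,bg)>14).astype(np.uint8)
n,l,s,c=cv2.connectedComponentsWithStats(m); i=1+s[1:,4].argmax()
ys,xs=np.where(l==i); P=plane("scene",np.c_[xs+155,ys+275],.008)[:,:2]
r=cv2.minAreaRect(P.astype(np.float32)*1000); print(len(xs),r); d=np.linalg.svd(P-P.mean(0))[2][0]; print(d,P.mean(0))
d=d*np.sign(d[1]);t=P@d;print("ends",t.max()-t.min()," mid",P.mean(0)+d*((t.max()+t.min())/2-P.mean(0)@d),"ang",np.degrees(np.arctan2(d[1],d[0])))
go(-11,(.584,-.177,.15))
E
```

```text
165 ((591.9609985351562, -176.0390625), (96.64099884033203, 14.871098518371582), 83.49720001220703)
[-0.12851399 -0.9917077 ] [ 0.59239402 -0.17412671]
ends 0.09666286325019852  mid [ 0.59213973 -0.17608904] ang 82.61627001343474
t 19.45 tcp [0.5424 0.1525 0.151 ] grip 0.45 0.0
(0.584, -0.177, 0.15) [0.0066 0.4151 0.0012] [-1.1000e-03  1.4000e-03 -1.6157e+00]
```

```bash
python3 - <<'E'
from h import *
im=cv2.imread("pics/top0.png")[140:185,335:400]; g=cv2.cvtColor(im,6)
m=(cv2.absdiff(g,cv2.medianBlur(g,31))>12).astype(np.uint8)
n,l,s,c=cv2.connectedComponentsWithStats(cv2.morphologyEx(m,3,np.ones((3,3),np.uint8))); i=1+s[1:,4].argmax()
ys,xs=np.where(l==i); P=plane("top",np.c_[xs+335,ys+140],.008)[:,:2]
print(len(xs),cv2.minAreaRect(P.astype(np.float32)*1000)); d=np.linalg.svd(P-P.mean(0))[2][0];print(d)
cv2.imwrite("pics/m.png",cv2.resize(np.hstack([im,cv2.cvtColor((l==i).astype(np.uint8)*255,8)]),(780,270),interpolation=0))
go(-9.5,(.583,-.177,.15))
E
```

```text
187 ((579.3148193359375, -176.36135864257812), (98.02881622314453, 22.95936393737793), 80.78177642822266)
[-0.15323019 -0.98819052]
t 19.45 tcp [0.5424 0.1525 0.151 ] grip 0.45 0.0
(0.583, -0.177, 0.15) [0.0053 0.415  0.0012] [-1.1000e-03  1.4000e-03 -1.6491e+00]
```

View pics/m.png

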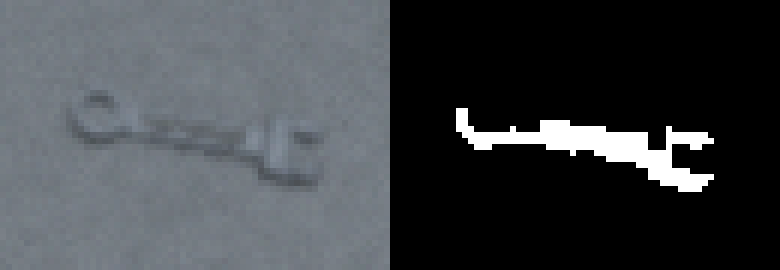

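The mask shows the spanner (ring left, jaw right) with its shadow along the lower edge. So its mid is about (0.583,-0.177), with the closing line near -9°.

Call:
play_rows(deltas=[[0,0.05,0,0,0,-0.1,0.3],[0,0.1,0,0,0,-0.25,0.3],[0,0.15,0,0,0,-0.4,0.3],[0,0.2,0,0,0,-0.6,0.3],[0.005,0.25,0,0,0,-0.8,0.3],[0.005,0.3,0,0,0,-1,0.3],[0.005,0.35,0,0,0,-1,0.3],[0.0055,0.39,0,0,0,-1,0.3],[0.0055,0.415,0,0,0,-1,0.3],[0.0055,0.415,0,0,0,-1,0.3],[0.0055,0.415,0,0,0,-1,0.3],[0.0055,0.415,0,0,0,-1,0.3],[0.0055,0.415,0,0,0,-1,0.3]])

```text
clock: 20.75
tool_pos: [0.5837, -0.1757, 0.1519]
tool_rot: [-0.0, 0.901, 0.433, -0.0]
force: [0.4, -0.3, 0.3]
grip_width: 0.65
finger_force: 0.0
```

Call:
play_rows(deltas=[[0,0,0,0,0,-0.15,0.3],[0,0,0,0,0,-0.3,0.3],[0,0,0,0,0,-0.45,0.3],[0,0,0,0,0,-0.6,0.3],[0,0,0,0,0,-0.66,0.3],[0,0,0,0,0,-0.66,0.3],[0,0,0,0,0,-0.66,0.3],[0,0,0,0,0,-0.66,0.3]])

```text
clock: 21.55
tool_pos: [0.5836, -0.1767, 0.1519]
tool_rot: [0.0, 0.761, 0.649, 0.0]
force: [0.3, 0.5, -0.8]
grip_width: 0.649
finger_force: 0.0
```

```bash
python3 - <<'E'
from h import *
go(-9,(.584,-.177,.15),(.584,-.177,.06),(.584,-.177,.003))
E
```

```text
t 21.55 tcp [ 0.5836 -0.1767  0.1519] grip 0.649 0.0
(0.584, -0.177, 0.15) [-0.0003  0.0005  0.0024] [ 0.     -0.     -0.0011]
(0.584, -0.177, 0.06) [-0.0003  0.0005  0.1149] [ 0.     -0.     -0.0011]
(0.584, -0.177, 0.003) [-0.0003  0.0005  0.1861] [ 0.     -0.     -0.0011]
```

Call:
play_rows(deltas=[[0,0,0.06,0,0,0,0.3],[0,0,0.11,0,0,0,0.3],[0,0,0.15,0,0,0,0.3],[0,0,0.17,0,0,0,0.3],[0,0,0.18,0,0,0,0.3],[0,0,0.186,0,0,0,0.3],[0,0,0.186,0,0,0,0.3],[0,0,0.186,0,0,0,0],[0,0,0.186,0,0,0,-0.2],[0,0,0.186,0,0,0,-0.4],[0,0,0.186,0,0,0,-0.6],[0,0,0.186,0,0,0,-0.8],[0,0,0.186,0,0,0,-1],[0,0,0.186,0,0,0,-1],[0,0,0.186,0,0,0,-1],[0,0,0.186,0,0,0,-1]])

```text
clock: 23.15
tool_pos: [0.5836, -0.1769, 0.0031]
tool_rot: [0.0, 0.76, 0.649, -0.0]
force: [-0.8, -0.7, 0.3]
grip_width: 0.13
finger_force: 30.0
```

```bash
python3 - <<'E'
from h import *
go(6.3,(.402,.139,.15),(.402,.139,.012))
a=camera("scene")[200:320,100:280];cv2.imwrite("pics/s6.png",cv2.resize(a,(720,480)))
E
```

```text
t 23.15 tcp [ 0.5836 -0.1769  0.0031] grip 0.13 30.0
(0.402, 0.139, 0.15) [ 0.3545 -0.286  -0.1836] [-0.      0.     -0.3401]
(0.402, 0.139, 0.012) [ 0.3545 -0.286  -0.0111] [-0.      0.     -0.3401]
```

View pics/s6.png

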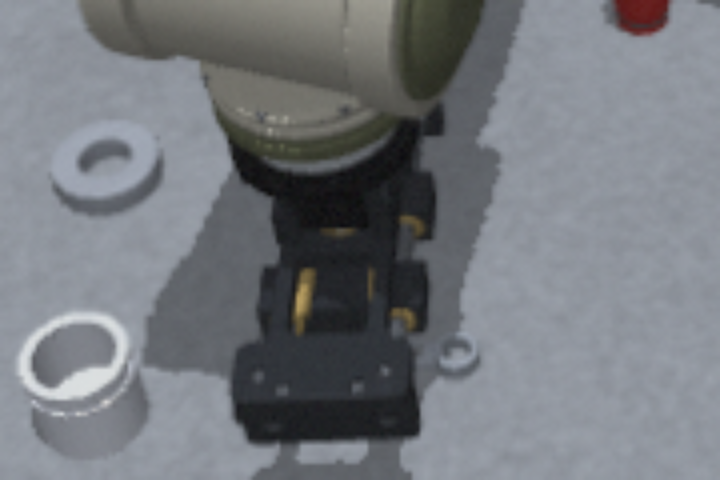

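The grip width of 11.4 mm matches the 12 mm shank, and the ring at (214,289) has not moved, so the grasp is centred. The bearing and piston are untouched. Now carry it.

Call:
play_rows(deltas=[[0,0,-0.05,0,0,0,-1],[0,0,-0.1,0,0,0,-1],[0,0,-0.15,0,0,0,-1],[0.035,-0.03,-0.18,0,0,-0.03,-1],[0.07,-0.06,-0.18,0,0,-0.07,-1],[0.105,-0.09,-0.18,0,0,-0.1,-1],[0.14,-0.115,-0.18,0,0,-0.14,-1],[0.175,-0.14,-0.18,0,0,-0.17,-1],[0.21,-0.17,-0.18,0,0,-0.2,-1],[0.245,-0.2,-0.18,0,0,-0.24,-1],[0.28,-0.225,-0.18,0,0,-0.28,-1],[0.315,-0.255,-0.18,0,0,-0.31,-1],[0.34,-0.275,-0.18,0,0,-0.34,-1],[0.3545,-0.286,-0.17,0,0,-0.34,-1],[0.3545,-0.286,-0.12,0,0,-0.34,-1],[0.3545,-0.286,-0.08,0,0,-0.34,-1],[0.3545,-0.286,-0.05,0,0,-0.34,-1],[0.3545,-0.286,-0.05,0,0,-0.34,-1],[0.3545,-0.286,-0.05,0,0,-0.34,-1],[0.3545,-0.286,-0.05,0,0,-0.34,-1]])

```text
clock: 25.2
tool_pos: [0.4029, 0.139, 0.0443]
tool_rot: [0.001, 0.667, 0.745, 0.001]
force: [-0.6, 0.1, 0.3]
grip_width: 0.127
finger_force: 30.0
```

```bash
python3 - <<'E'
from h import *
go(6.3,(.402,.139,.0121))
a=camera("scene")[130:300,260:500];cv2.imwrite("pics/s7.png",cv2.resize(a,(720,510)))
E
```

```text
t 25.2 tcp [0.4029 0.139  0.0443] grip 0.127 30.0
(0.402, 0.139, 0.0121) [ 0.0001 -0.0012  0.0402] [ 0.003   0.0001 -0.0002]
```

View pics/s7.png

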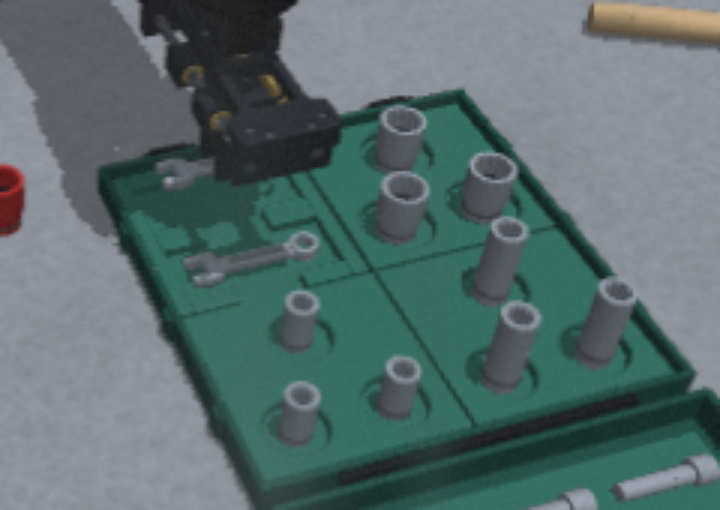

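All three sockets stand upright in their pockets (crop (402,135), (500,265), (300,320)), and the spanner hangs over its own. Lower and open a little.

Call:
play_rows(deltas=[[0,0,0.01,0,0,0,-1],[0,0,0.02,0,0,0,-1],[0,0,0.03,0,0,0,-1],[0,0,0.0385,0,0,0,-1],[0,0,0.0385,0,0,0,-1],[0,0,0.0385,0,0,0,-1],[0,0,0.0385,0,0,0,-0.6],[0,0,0.0385,0,0,0,-0.5],[0,0,0.0385,0,0,0,-0.5],[0,0,0.0385,0,0,0,-0.5],[0,0,0.02,0,0,0,-0.5],[0,0,-0.02,0,0,0,-0.5],[0,0,-0.07,0,0,0,-0.5],[0,0,-0.12,0,0,0,-0.5],[0,0,-0.16,0,0,0,-0.5],[0,0,-0.16,0,0,0,-0.5],[0,0,-0.16,0,0,0,-0.5]])

```text
clock: 26.95
tool_pos: [0.4019, 0.139, 0.1709]
tool_rot: [0.0, 0.667, 0.745, 0.0]
force: [-0.3, 0.6, 0.3]
grip_width: 0.247
finger_force: 0.0
```

Call:
play_rows(deltas=[[0,0,-0.05,0,0,0,-0.5],[-0.04,0,-0.08,0,0,0,-0.5],[-0.09,0,-0.08,0,0,0,-0.5],[-0.14,0,-0.08,0,0,0,-0.5],[-0.19,0,-0.08,0,0,0,-0.5],[-0.24,0,-0.08,0,0,0,-0.5],[-0.29,0,-0.08,0,0,0,-0.5],[-0.33,0,-0.08,0,0,0,-0.5],[-0.35,0,-0.08,0,0,0,-0.5],[-0.35,0,-0.08,0,0,0,-0.5],[-0.35,0,-0.08,0,0,0,-0.5],[-0.35,0,-0.08,0,0,0,-0.5]])

```text
clock: 28.15
tool_pos: [0.4326, -0.138, 0.2348]
tool_rot: [-0.0, 0.667, 0.745, 0.0]
force: [-0.6, 0.2, -0.1]
grip_width: 0.251
finger_force: 0.0
```

```bash
python3 - <<'E'
from h import *
a=camera("scene")[130:310,260:500];b=camera("top")[115:285,105:280]
cv2.imwrite("pics/s8.png",np.hstack([cv2.resize(a,(400,400)),cv2.resize(b,(400,400),interpolation=2)]))
E
```

```text
(no output)
```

View pics/s8.png

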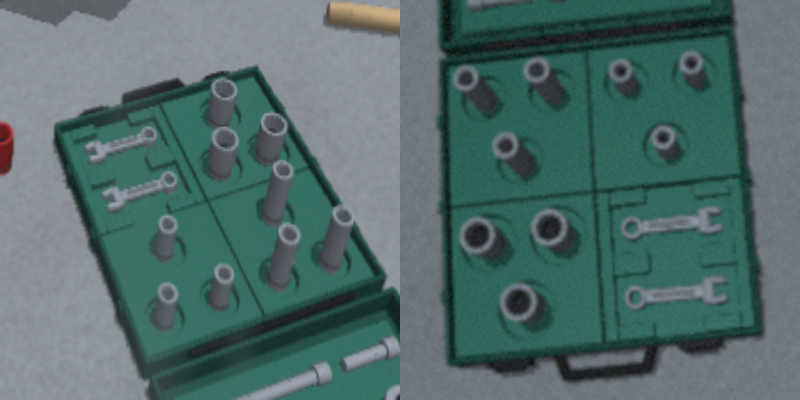

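Both views show all four tools in their pockets, the sockets upright and the spanner flat. One numeric check follows.

```bash
python3 - <<'E'
from h import *
P=lambda u,v,z:plane("top",[[u,v]],z)[0][:2]
print("deep",P(151.4,177.5,.071)-[.527,.2933],"small",P(219.6,173.6,.047)-[.543,.152],"large",P(157,243.3,.051)-[.386,.278],"span",(P(207.8,241.2,.019)+P(242.8,238.7,.019))/2-[.402,.138])
E
```

```text
deep [-0.00167183 -0.00158221] small [-0.00163069 -0.00088618] large [ 0.00288501 -0.00169854] span [-0.00042915 -0.00015182]
```

```bash
python3 -c "
from bench import env; print(env.finish_job())"
```

```text
the job is handed in; nothing more can be done
None
```

I put all four tools back in their own pockets and handed the job in at about 28 s of robot time. In the last pictures the sockets stood upright and the spanner lay flat, each within about 4 mm of its pocket centre; no judge's verdict was shown.

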